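# Latch the gate of the stock crate

### The arm

A 6-joint arm with a two-finger parallel gripper is mounted at the origin on the work surface. World frame = base frame: x ahead of the robot, y to its left, z up, the work surface at z = 0. Lengths are in m, angles in rad, forces in N, time in s.
With the tool pointing down it reaches from about 0.375 to 0.75 m from the base axis. Payload 9 kg.
Tool frame: the origin (TCP) lies midway between the tips of the shut fingers; the grasp point (between the pads) lies 19 mm behind it (robot.grasp_offset is the distance from the TCP to the grasp point, in m); z points along the fingers, y is the direction in which the jaws open and shut (so a half turn about z gives the same grasp; the last joint's range is limited). The gripper opens to 85 mm and grips with 20 to 120 N. Pads are 22 mm wide; open, the fingers measure 114 mm over their backs; the gripper's body (76 mm by 85 mm) begins 54 mm behind the grasp point. The pads swing forward as they close: fully open they stand 13 mm farther back than shut.
Start: joints at [0.951, 0.104, 0.097, 1.564, 0, 1.353], TCP at [0.235, 0.552, 0.231] pointing down, gripper open.
Joint ranges: [-2.99, 2.99], [-0.84, 1.86], [-1.1, 1.16], [-1.84, 2.11], [-1.51, 1.56], [-3.14, 3.14]. Speed limits (rad/s): [2.22, 2.22, 2.57, 3.14, 3.14, 3.14].

### API

Orientations are given as a rotation vector (axis times angle).
In Python, from plant import readout, snapshot, robot, recognise, cut_out gives the robot as it stands. The module is installed in compiled form; this text tells all that it offers.
- The arm moves only by the tool step_arm, never from a script. Its argument "steps" is a list of rows, each a list of 3 entries, a list of its own where there are three numbers: the opening, from 0 (shut) to 1 (fully open), then the shift along the world's x, y, z in m, then the turn, a rotation vector about the world's x, y, z in degrees. A call has exactly 10 rows; each row shifts and turns the commanded pose from where the row before left it; what a row does not reach is not made up. A row lasts 1/10 s, in which the tool goes at most 50 mm and 8.59 degrees, less where a joint would pass 70% of its speed; a pose out of reach is approached as far as the arm can. A call with a gripper value outside its range is refused whole. The fingers move at their own pace and stop on an object; "force" is the grip in N (left out, the last holds). Time passes only in rows, so rows that do not move let the fingers close, or fill a call up. It gives the time, the measured TCP pose, the force and the opening at its end, in the units of the state.
- readout.state(): the state, without advancing time (a new reading comes with each control period).
- snapshot(name): name is "scene" or "side" or "wrist"; returns a dict with "frame" (480x640x3 uint8, red, green, blue), "K" (3x3 intrinsics, pixels), "view" (4x4, takes a point from world to camera coordinates). Camera axes: x right, y up, looking along -z (the intrinsics and any distortion apply to the point x, -y, -z); pixel columns grow to the right and rows downward; lengths in m; the calibration is good to about 2 mm. The wrist camera is an equidistant fisheye: a pixel r from the principal point sees the ray r / f radians off the axis. A picture is of the moment at which its call begins. There is no depth.
- robot.hand_in(): hands the job in, once; it reports no verdict.
Trained networks look in a picture, given as the dict that the camera call returned (one of the last four; its "shot" number tells which), for a name from the list of things; names that differ only in an ending like _2 or _b are one class to them, and where a whole thing is asked for, a point or a joint stands for the part that bears it (a point fixed in the world has none). Each returns a list of dicts, best first, with "confidence" (0 to 1); they miss things now and then, are a little off and sometimes report something else, mostly with a low value. They report only what shows in the picture. A call takes as long as a camera call.
- recognise(picture, thing): "bbox" ([left, top, right, bottom] in pixels, round what is visible of it).
- cut_out(picture, thing): "mask" (480x640 bool, what is visible of it) and "bbox" ([left, top, right, bottom] in pixels, round what is visible of it).
The state is a dict: "time": time; "qpos": joint angles; "qvel": joint speeds; "tau": joint torques, N m; "ee_pos": TCP position; "eef_rot": TCP orientation; "wrist_force": force on the tool from outside, world axes, zero at the start; "wrist_torque": the same for the moment, N m; "width": opening from 0.0 (shut) to 1.0 (fully open).
Only numpy, scipy, OpenCV 4.12 (cv2) and the standard library are available. Lean on these libraries where they do the work, as an engineer would, in place of code of your own. Each camera call takes 0.05 s, during which the arm holds its last target. There are 200 camera calls.

### The job

The slatted gate of the little wooden stock crate stands ajar. Lift its pivoting latch bar by the wooden ball, swing the gate home with the bar raised over the striker until it meets the tall back block of the catch, and let the bar drop into the pocket so that the gate stays latched, then let go. Be gentle with the catch and leave the rest of the stall as it is.

Things in the scene. Friction and masses are not known exactly. Their poses are not given: they have to be found in the camera images.
- hinge (a point): Point on the gate's upright hinge axis, 100 mm above the table, at the left end of the crate's front. Frame: z up, x into the crate, y along its front. The closed gate lies along -y from here. The slatted wood crate (270 wide, 200 deep, 100 high, open top) is fixed, at a varying place and yaw; the catch post is at the other end of its front.
- gate (a joint): Angle of the slatted gate (200 wide, 100 high, 16 thick) about the hinge, rad: 0 = in line with the crate's front; grows as it opens, range -0.08 to 1.1: a point r along it is at (-r sin a, -r cos a) of the hinge frame. Stays where left (friction under 1 N at the ball). Reads -0.065 to 0.065 with the bar in the pocket (by where the catch is clamped), 0.09 or more with it in front of the striker.
- bar (a joint): Angle of the latch bar, rad: 0 = level, fully down (on a stop while the gate is open, and when seated in the pocket); grows as its free end is lifted, to 0.7; falls by its weight (about 200 g). Dark steel strip 8 thick, 16 high, over the gate's top rail (100 mm high) in the gate's plane; its tip, 255 mm from the hinge axis, passes the gate's free edge and reaches over the catch.
- pivot (a point): Pivot of the latch bar, at the bar's mid-height, 116 mm above the table, 30 mm along the gate from the hinge axis. Frame turns with the bar: at bar angle 0, -y points along the bar to its tip, x across the gate, z up.
- knob (a point): Centre of the plain wooden ball, 24 mm across, on an 8 mm stem on the bar: 130 mm along the bar from the pivot and 36 mm above its mid-height. At bar angle b it is 30 + 130 cos b - 36 sin b mm from the hinge axis and 116 + 130 sin b + 36 cos b mm above the table. Bar's top 28 mm below it. Pinch it from above, fingers closing across the gate; clear for 50 mm around. Axes as the pivot's.
- catch_plate: Slotted steel plate 88 x 30 x 3 on top of the catch post: origin at its underside's centre, 100 mm above the table, 230 mm from the hinge axis, axes as the hinge frame. It carries the dark steel catch, clamped in the slot at an unmeasured place: the pocket's centre lies anywhere from 12 mm before (-x) to 12 mm behind (+x) the plate's origin; find the back block by feel, in a slow swing.
- pocket (a point): NOMINAL pocket centre (mid-slot, fixed to the plate, true one up to 12 mm off along x), 108 mm above the table, at the lowered bar's underside. From -x to +x: blunt striker 24 thick, top 16 mm above this point; pocket 12 wide; rigid back block 24 thick, top 57 mm above it; all 26 long in y. Bar angle 0.09 just clears the striker; 0.12 to 0.22 clears it and meets the block. Over 15 N is too hard.
- pliers_a: Bystander: pliers lying on the table beside the catch post, about 155 long, 10 high; origin at the pivot, underside.
- pliers_b: Bystander: pliers lying on the table beside the hinge side of the crate, about 155 long, 10 high; origin at the pivot, underside.
- jar_a: Bystander: lidded glass bead jar, 56 across, 75 high, standing in the crate; origin at its underside.
- jar_b: Bystander: the same kind of jar, standing in the crate; origin at its underside.
- star_frame: Bystander: wire star, 150 across, lying on the round wood slice at the left; origin at its centre.
- moon_frame: Bystander: wire crescent, 140 across, lying on the table at the right; origin near its centre.

How it is judged:
By the outcome, as a careful person would: the job done as asked, in the order asked, and still so for the second after the job is handed in, with the robot touching nothing.
It also fails if it takes over 58 s, if anything falls off the work surface, if the arm or the gripper's body presses on something with over 40 N, if the wrist force passes 120 N, or if a joint passes its speed limit or range.

## Working session

There is one attempt and no reset: what is moved stays moved. The work goes in short steps, Python scripts to look and compute and a tool call to move; the robot and the scene stay as the last step left them, time stands still between calls to the robot, and variables do not carry over. Pictures are saved under pics/ and viewed, about 8 in all and at most 12, crops included, and the job is handed in when it is done.

Besides the shell and the picture viewer there is one more tool, called after "Emit:" as name(argument=value, ...) on one line, values as JSON. step_arm: Moves the arm, as the interface text tells. Its arguments: {"type":"object","properties":{"steps":{"type":"array"},"force":{"type":"number"}},"required":["steps"]}

```bash
mkdir -p pics; cat > h.py <<'E'
import numpy as np,cv2
from plant import readout,snapshot,robot,recognise,cut_out
def save(p,n): cv2.imwrite(f'pics/{n}.png',cv2.cvtColor(p['frame'],cv2.COLOR_RGB2BGR))
def ray(p,u,v):
    K=p['K'];V=p['view'];d=np.array([(u-K[0,2])/K[0,0],-(v-K[1,2])/K[1,1],-1.])
    R=V[:3,:3];return -R.T@V[:3,3],R.T@d
def atz(p,u,v,z):
    o,d=ray(p,u,v);return o+d*(z-o[2])/d[2]
def proj(p,X):
    c=p['view'][:3,:3]@np.asarray(X)+p['view'][:3,3];K=p['K']
    return np.array([K[0,2]+K[0,0]*c[0]/-c[2],K[1,2]+K[1,1]*-c[1]/-c[2]])
E
python3 - <<'E'
from h import *
for n in('scene','side'):
    p=snapshot(n);save(p,n+'0');print(n,p.keys(),p['K'].tolist(),(-p['view'][:3,:3].T@p['view'][:3,3]).round(3))
    for t in('knob','gate','bar','catch_plate','pocket','pivot'):
        for r in recognise(p,t)[:2]: print(t,np.round(r['bbox'],1),round(r['confidence'],2))
    np.savez(n+'0.npz',K=p['K'],view=p['view'])
print(readout.state())
E
```

```text
scene dict_keys(['frame', 'K', 'view', 'shot']) [[492.46873657821357, 0.0, 320.01277996643074], [0.0, 492.46873657821357, 235.86602068878838], [0.0, 0.0, 1.0]] [ 1.093 -0.3    1.063]
knob [251.5 215.6 351.8 247.2] 0.96
gate [365.4 262.  393.4 297. ] 0.74
bar [249.  217.5 347.8 244.5] 0.61
catch_plate [268.7 266.3 305.2 299. ] 0.85
pocket [269.4 265.  306.3 298.2] 0.55
pivot [249.5 218.3 348.1 247.6] 0.78
side dict_keys(['frame', 'K', 'view', 'shot']) [[512.8961967619803, 0.0, 314.983756420309], [0.0, 512.8961967619803, 229.72350168636086], [0.0, 0.0, 1.0]] [ 0.017 -0.932  1.043]
knob [304.5 214.7 329.2 274. ] 0.72
gate [301.  214.1 329.9 287.7] 0.83
bar [306.1 217.8 329.3 276.2] 0.52
catch_plate [347.4 234.4 374.7 263.9] 0.73
pocket [347.3 232.7 376.7 266. ] 0.55
pivot [303.9 218.7 328.9 277.8] 0.61
pivot [349.5 235.2 373.1 264.6] 0.23
{'time': 0.7, 'qpos': array([9.51280939e-01, 1.04073038e-01, 9.73318923e-02, 1.56392908e+00,
       7.46814050e-07, 1.35310304e+00]), 'qvel': array([ 0.00036609, -0.0011635 ,  0.00068829, -0.00051067,  0.00217147,
       -0.00022023]), 'tau': array([-2.23174524e-03, -5.56627607e+01,  5.03687382e+01,  3.38876607e-04,
       -2.48287552e-04,  4.45301430e-05]), 'ee_pos': array([0.23466405, 0.55224222, 0.23136405]), 'eef_rot': array([6.26932846e-01, 3.07835050e+00, 1.81445241e-04]), 'wrist_force': array([-0.39942703,  0.59858595, -0.30621801]), 'wrist_torque': array([-0.02154174,  0.03907018,  0.00843412]), 'width': 1.0004106678885942}
```

View pics/scene0.png

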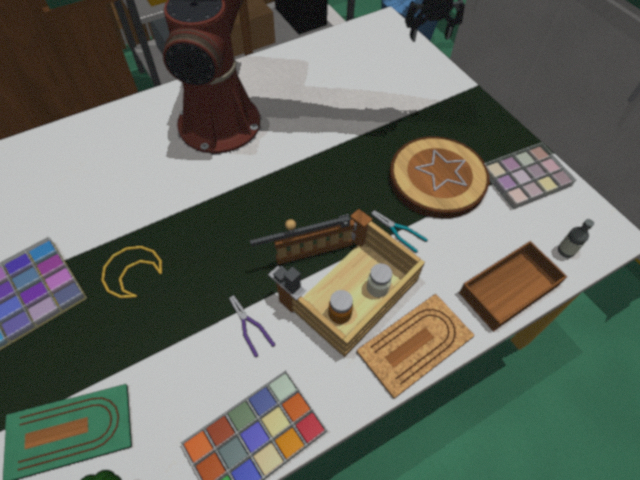

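View pics/side0.png

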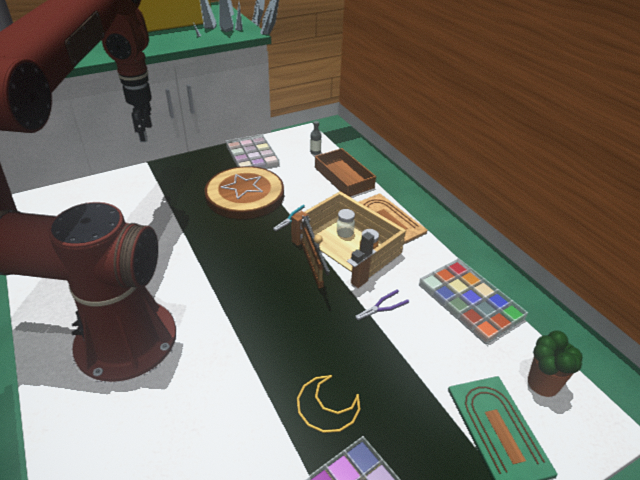

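Scene: ball near (291,225), bar tip (251,241), bar pivot end (348,218), catch (287,278). Side: the gate runs from (300,217) to (325,275), catch at (362,248). I'll enlarge both to get exact pixels.

```bash
python3 - <<'E'
import cv2,numpy as np
a=cv2.imread('pics/scene0.png')[200:320,240:400];b=cv2.imread('pics/side0.png')[190:310,270:430]
a=cv2.resize(a,None,fx=5,fy=5,interpolation=3)[:, :];b=cv2.resize(b,None,fx=5,fy=5,interpolation=3)
for im,(u,v) in((a,(240,200)),(b,(270,190))):
    for i in range(0,160,20):cv2.putText(im,str(u+i),(i*5,10),0,.35,(0,255,255));cv2.line(im,(i*5,0),(i*5,600),(0,255,255),1) if i else 0
    for i in range(20,120,20):cv2.putText(im,str(v+i),(0,i*5),0,.35,(0,255,255));cv2.line(im,(0,i*5),(800,i*5),(0,255,255),1)
cv2.imwrite('pics/a.png',a);cv2.imwrite('pics/b.png',b)
E
```

```text
(no output)
```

View pics/a.png

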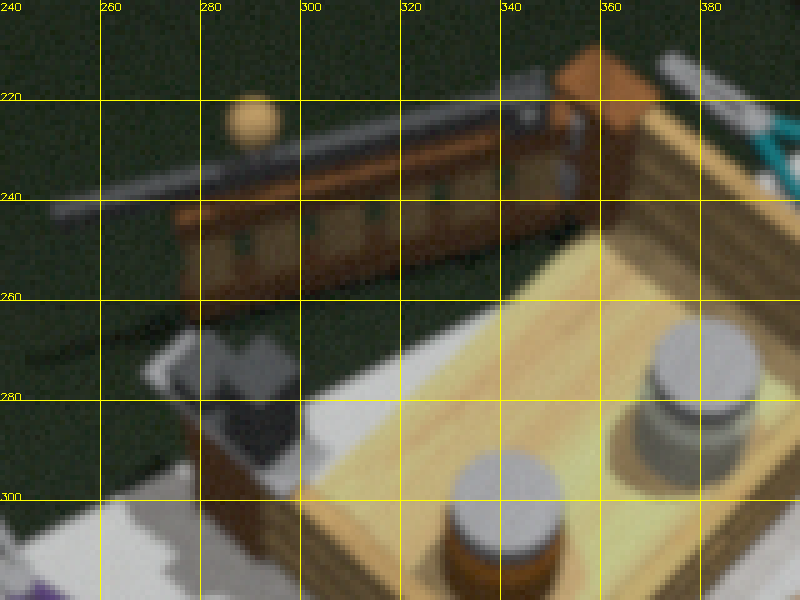

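View pics/b.png

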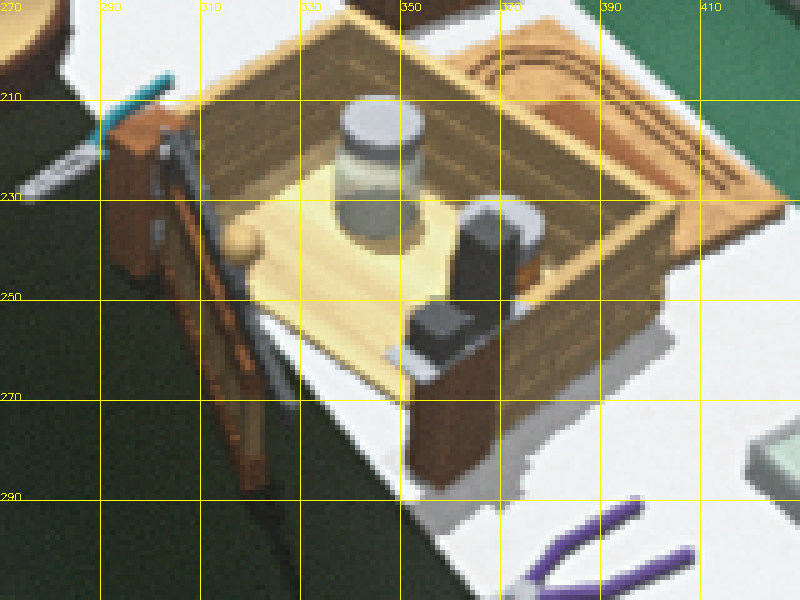

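```bash
cat > fit.py <<'E'
import numpy as np
from h import proj
from scipy.optimize import least_squares
P={n:dict(np.load(n+'0.npz')) for n in('scene','side')}
def W(h,yaw,x,y,z):
    c,s=np.cos(yaw),np.sin(yaw);return np.array([h[0]+c*x-s*y,h[1]+s*x+c*y,z])
def G(q,r,z): return W(q[:2],q[2],-r*np.sin(q[3]),-r*np.cos(q[3]),z)
def pts(q):
    h,y=q[:2],q[2]
    return dict(knob=G(q,160,152) if 0 else G(q,.160,.152),tip=G(q,.255,.124),pc1=W(h,y,-.044,-.245,.103),pc2=W(h,y,-.044,-.215,.103),
      gb=G(q,.2,.0))
obs=[('knob','scene',290.5,224),('knob','side',317.5,238.5),('tip','scene',250.5,241),('tip','side',328,270.5),
('pc1','scene',269,275),('pc2','scene',280,265.5),('pc1','side',356,267),('pc2','side',347,261)]
def res(q):
    p=pts(q);return np.concatenate([proj(P[c],p[k])-[u,v] for k,c,u,v in obs])
best=min((least_squares(res,[.55,.25,y,.5],loss='soft_l1') for y in(-1,-.5,0,.5)),key=lambda s:s.cost)
q=best.x
if __name__=='__main__':
    print(q,best.cost);print(res(q).reshape(-1,2).round(1))
    for k,v in pts(q).items():print(k,v.round(3))
    for n in P:
        for z in(.1,):print(n,'hinge',proj(P[n],W(q[:2],q[2],0,0,.1)),'blocktopC',proj(P[n],W(q[:2],q[2],.018,-.23,.165)))
E
python3 fit.py
```

```text
[0.56162542 0.12378117 0.3047618  0.52262482] 4.613160764581854
[[-0.4 -0.1]
 [ 0.3 -0.5]
 [-0.5  0.2]
 [-0.3 -0.8]
 [-0.1 -0.3]
 [-1.4  0.5]
 [-0.4 -2.5]
 [ 0.1 -2. ]]
knob [ 0.527 -0.032  0.152]
tip [ 0.507 -0.125  0.124]
pc1 [ 0.593 -0.123  0.103]
pc2 [ 0.584 -0.095  0.103]
gb [ 0.518 -0.071  0.   ]
scene hinge [355.53459459 219.95964753] blocktopC [293.00066574 273.61574865]
side hinge [302.57173339 217.03370448] blocktopC [368.24083342 233.52955855]
```

Emit:
step_arm(steps=[[0.65, [0.015, -0.029, 0], [0, 0, -4]], [0.65, [0.015, -0.029, 0], [0, 0, -4]], [0.65, [0.015, -0.029, 0], [0, 0, -4]], [0.65, [0.015, -0.029, 0], [0, 0, -4]], [0.65, [0.015, -0.029, 0], [0, 0, -4]], [0.65, [0.015, -0.029, 0], [0, 0, -4]], [0.65, [0.015, -0.029, 0], [0, 0, -4]], [0.65, [0.015, -0.029, 0], [0, 0, -4]], [0.65, [0.015, -0.029, 0], [0, 0, -4]], [0.65, [0.015, -0.029, 0], [0, 0, -4]]], force=30)

```text
time: 1.7
ee_pos: [0.3851, 0.2611, 0.2315]
eef_rot: [1.645, 2.676, 0.001]
wrist_force: [0.3, 0.8, 0.3]
width: 0.648
```

Emit:
step_arm(steps=[[0.65, [0.015, -0.029, 0], [0, 0, -4]], [0.65, [0.015, -0.029, 0], [0, 0, -4]], [0.65, [0.015, -0.029, 0], [0, 0, -4]], [0.65, [0.015, -0.029, 0], [0, 0, -4]], [0.65, [0.015, -0.029, 0], [0, 0, -4]], [0.65, [0.015, -0.029, 0], [0, 0, -4]], [0.65, [0.015, -0.029, 0], [0, 0, -4]], [0.65, [0.015, -0.029, 0], [0, 0, -4]], [0.65, [0.0, -0.029, 0], [0, 0, -4]], [0.65, [0.0, 0, 0], [0, 0, -4]]])

```text
time: 2.7
ee_pos: [0.5049, -0.0017, 0.2311]
eef_rot: [2.465, 1.948, -0.001]
wrist_force: [-0.7, 0.7, 0.3]
width: 0.649
```

```bash
python3 - <<'E'
from h import *
p=snapshot('wrist');save(p,'w1');s=readout.state();print(s['time'],s['ee_pos'],s['eef_rot'],s['width'],s['qpos'],s['wrist_force'],p['K'])
np.savez('w1.npz',K=p['K'],view=p['view'])
# predicted ball in fisheye
def fish(p,X):
    c=p['view'][:3,:3]@np.array(X)+p['view'][:3,3];c=np.array([c[0],-c[1],-c[2]]);t=np.arctan2(np.hypot(c[0],c[1]),c[2]);k=p['K'][0,0]*t/np.hypot(c[0],c[1]);return p['K'][:2,2]+k*c[:2]
from fit import pts,q
for k,v in pts(q).items():print(k,fish(p,v))
E
```

```text
2.75 [ 5.04783249e-01 -3.80227554e-04  2.31208786e-01] [ 2.46830746e+00  1.94344933e+00 -2.61844018e-04] 0.6496166880565171 [-2.60317884e-01 -1.86700491e-01 -1.86397317e-01  1.57119094e+00
 -1.39788494e-04  1.54730146e+00] [ 0.04071166 -0.94149192 -0.51527044] [[371.64829954   0.         317.43764514]
 [  0.         371.64829954 240.36132652]
 [  0.           0.           1.        ]]
knob [360.68695856 286.64389146]
tip [353.07597018 373.82859768]
pc1 [444.70776478 335.4822407 ]
pc2 [432.44510238 311.09018354]
gb [344.4630831  261.06053636]
```

View pics/w1.png

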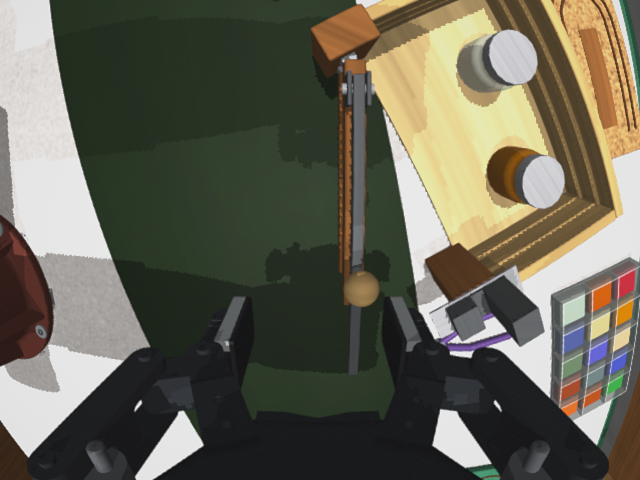

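Emit:
step_arm(steps=[[0.65, [0.022, -0.032, 0], [0, 0, 1]], [0.65, [0, 0, 0], [0, 0, 0]], [0.65, [0, 0, -0.03], [0, 0, 0]], [0.65, [0, 0, -0.03], [0, 0, 0]], [0.65, [0, 0, -0.02], [0, 0, 0]], [0.65, [0, 0, -0.01], [0, 0, 0]], [0.65, [0, 0, -0.01], [0, 0, 0]], [0.65, [0, 0, 0], [0, 0, 0]], [0.65, [0, 0, 0], [0, 0, 0]], [0.65, [0, 0, 0], [0, 0, 0]]])

```text
time: 3.75
ee_pos: [0.5273, -0.0309, 0.1325]
eef_rot: [2.441, 1.976, 0.002]
wrist_force: [-0.9, 0.3, 0.7]
width: 0.647
```

Emit:
step_arm(steps=[[0.4, [0, 0, 0], [0, 0, 0]], [0.35, [0, 0, 0], [0, 0, 0]], [0.3, [0, 0, 0], [0, 0, 0]], [0.25, [0, 0, 0], [0, 0, 0]], [0.2, [0, 0, 0], [0, 0, 0]], [0.1, [0, 0, 0], [0, 0, 0]], [0.1, [0, 0, 0], [0, 0, 0]], [0.1, [0, 0, 0], [0, 0, 0]], [0.1, [0, 0, 0], [0, 0, 0]], [0.1, [0, 0, 0], [0, 0, 0]]], force=30)

```text
time: 4.75
ee_pos: [0.5269, -0.0309, 0.1317]
eef_rot: [2.441, 1.976, 0.001]
wrist_force: [0.2, -0.9, 6.2]
width: 0.261
```

```bash
python3 - <<'E'
from h import *
p=snapshot('wrist');save(p,'w2');s=readout.state();print(s['time'],s['ee_pos'],s['eef_rot'],s['width'],s['wrist_force'])
a=snapshot('scene');b=snapshot('side');save(a,'s2')
c=lambda p,u,v:cv2.resize(p['frame'][v:v+100,u:u+130],(400,300),interpolation=3)
w=cv2.resize(p['frame'],(400,300));im=np.vstack([np.hstack([c(a,240,190),c(b,270,190)]),np.hstack([w,w*0])])
cv2.imwrite('pics/m2.png',im[:,:,::-1])
E
```

```text
4.8 [ 0.52684773 -0.03087115  0.13165811] [2.44143387e+00 1.97613900e+00 4.66652394e-04] 0.2587502241690367 [-0.9192425   0.05065112  4.80991705]
```

View pics/m2.png

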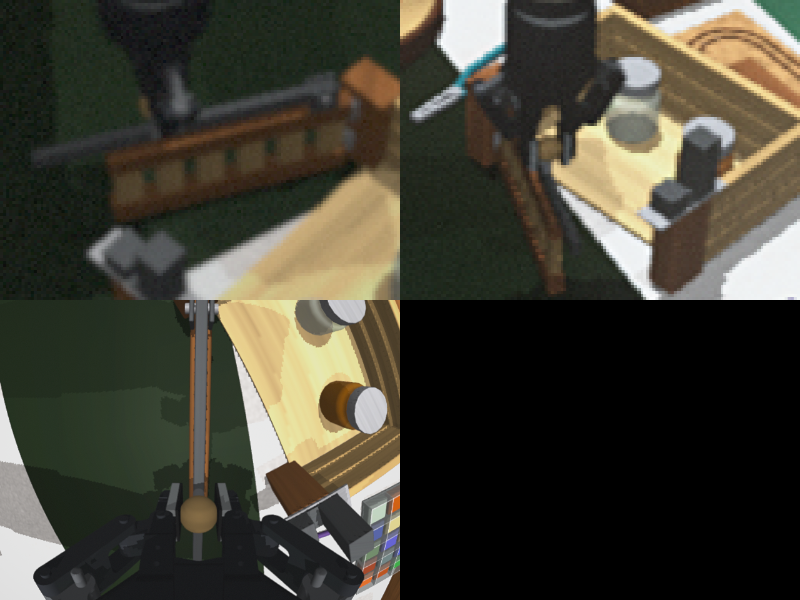

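Emit:
step_arm(steps=[[0.1, [0.0002, 0.0013, 0.0043], [0, 0, 0]], [0.1, [0.0003, 0.0014, 0.0043], [0, 0, 0]], [0.1, [0.0004, 0.0016, 0.0043], [0, 0, 0]], [0.1, [0.0004, 0.0017, 0.0043], [0, 0, 0]], [0.1, [0.0004, 0.0018, 0.0043], [0, 0, 0]], [0.1, [0, 0, 0], [0, 0, 0]], [0.1, [0, 0, 0], [0, 0, 0]], [0.1, [0, 0, 0], [0, 0, 0]], [0.1, [0, 0, 0], [0, 0, 0]], [0.1, [0, 0, 0], [0, 0, 0]]])

```text
time: 5.9
ee_pos: [0.5283, -0.0229, 0.1526]
eef_rot: [-2.442, -1.976, -0.0]
wrist_force: [0.1, -1.9, -1.4]
width: 0.256
```

```bash
python3 - <<'E'
from h import *
from fit import q
s=readout.state();e=s['ee_pos'];print(s['time'],e,s['width'],s['wrist_force'])
d=e[:2]-q[:2];r=np.hypot(*d);a=q[2]-np.pi/2-np.arctan2(d[1],d[0]);print(r,a)
for t in (.45,.38,.31,.24,.19,.15,.12,.1,.08,.06,.04,.02,0,-.02,-.04,-.06):
    th=q[2]-np.pi/2-t;print(t,(q[:2]+r*np.array([np.cos(th),np.sin(th)])).round(4))
p=snapshot('scene');b=snapshot('side')
c=lambda p,u,v:cv2.resize(p['frame'][v:v+120,u:u+80],(400,600),interpolation=3)
cv2.imwrite('pics/m3.png',np.hstack([c(p,245,190),c(b,300,190)])[:,:,::-1])
E
```

```text
5.9 [ 0.52828941 -0.02290496  0.15264986] 0.25627597086590004 [ 0.0742674  -1.88490816 -1.37415525]
0.15042643485540586 0.5282270098686215
0.45 [ 0.5399 -0.0251]
0.38 [ 0.5503 -0.0262]
0.31 [ 0.5608 -0.0266]
0.24 [ 0.5714 -0.0263]
0.19 [ 0.5789 -0.0257]
0.15 [ 0.5848 -0.0248]
0.12 [ 0.5893 -0.0241]
0.1 [ 0.5922 -0.0235]
0.08 [ 0.5952 -0.0229]
0.06 [ 0.5981 -0.0222]
0.04 [ 0.601  -0.0214]
0.02 [ 0.6039 -0.0206]
0 [ 0.6068 -0.0197]
-0.02 [ 0.6096 -0.0188]
-0.04 [ 0.6125 -0.0178]
-0.06 [ 0.6153 -0.0167]
```

View pics/m3.png

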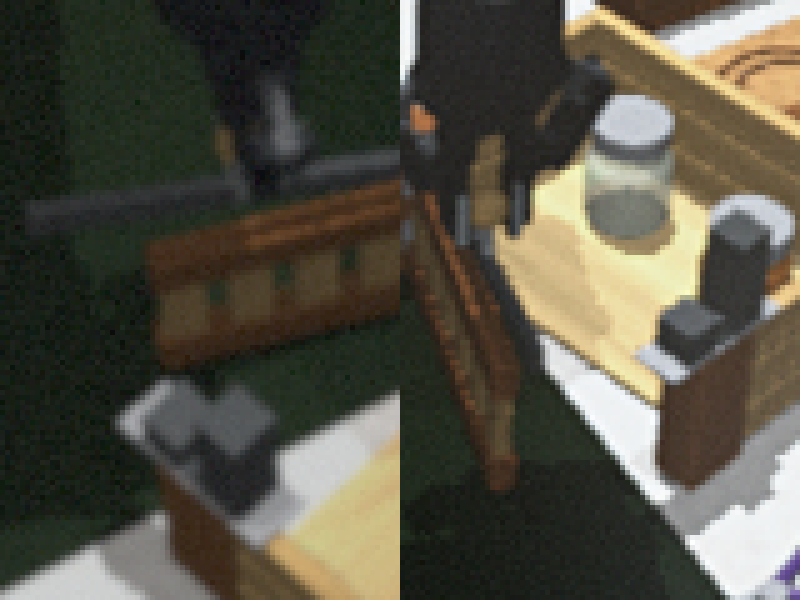

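Emit:
step_arm(steps=[[0.1, [0.0058, -0.0012, 0], [0, 0, 2.2]], [0.1, [0.0058, -0.001, 0], [0, 0, 2.2]], [0.1, [0.0052, -0.0007, 0], [0, 0, 2.0]], [0.1, [0.0052, -0.0004, 0], [0, 0, 2.0]], [0.1, [0.0053, -0.0003, 0], [0, 0, 2.0]], [0.1, [0.0052, -0.0001, 0], [0, 0, 2.0]], [0.1, [0.0053, 0.0001, 0], [0, 0, 2.0]], [0.1, [0.0053, 0.0002, 0], [0, 0, 2.0]], [0.1, [0.0075, 0.0006, 0], [0, 0, 2.9]], [0.1, [0.0059, 0.0009, 0], [0, 0, 2.3]]])

```text
time: 7.0
ee_pos: [0.585, -0.025, 0.1527]
eef_rot: [-2.026, -2.401, 0.0]
wrist_force: [-1.1, -3.6, -1.5]
width: 0.258
```

Emit:
step_arm(steps=[[0.1, [0, 0, 0], [0, 0, 0]], [0.1, [0, 0, 0], [0, 0, 0]], [0.1, [0.0015, 0.0002, 0], [0, 0, 0.6]], [0.1, [0.0015, 0.0002, 0], [0, 0, 0.6]], [0.1, [0.0015, 0.0003, 0], [0, 0, 0.6]], [0.1, [0.0015, 0.0003, 0], [0, 0, 0.6]], [0.1, [0.0015, 0.0003, 0], [0, 0, 0.6]], [0.1, [0, 0, 0], [0, 0, 0]], [0.1, [0, 0, 0], [0, 0, 0]], [0.1, [0, 0, 0], [0, 0, 0]]])

```text
time: 8.0
ee_pos: [0.5924, -0.0236, 0.1529]
eef_rot: [1.965, 2.451, 0.0]
wrist_force: [1.2, -3.1, -1.2]
width: 0.258
```

```bash
cat > st.py <<'E'
from h import *
from fit import q
s=readout.state();e=s['ee_pos'];print(s['time'],e.round(4),s['width'],s['wrist_force'].round(1),s['wrist_torque'].round(2))
d=e[:2]-q[:2];print(np.hypot(*d),q[2]-np.pi/2-np.arctan2(d[1],d[0]), (2*np.degrees(np.arctan2(s['eef_rot'][1],s['eef_rot'][0])))%180-90)
E
python3 st.py;python3 - <<'E'
from h import *
a=snapshot('scene');b=snapshot('side')
c=lambda p,u,v:cv2.resize(p['frame'][v:v+120,u:u+80],(400,600),interpolation=3)
cv2.imwrite('pics/m4.png',np.hstack([c(a,245,190),c(b,320,180)])[:,:,::-1])
E
```

```text
8.0 [ 0.5924 -0.0236  0.1529] 0.2578501816874647 [ 1.2 -3.1 -1.2] [-0.62 -0.12 -0.01]
0.1505405744588054 0.0986161080387915 12.567650247077822
```

View pics/m4.png

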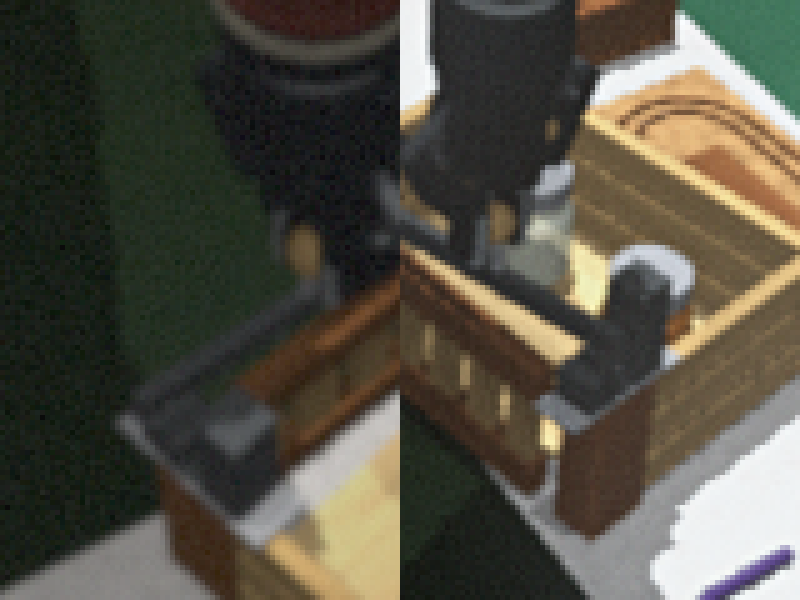

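Emit:
step_arm(steps=[[0.1, [0.0007, 0.0002, 0], [0, 0, 0.27]], [0.1, [0.0007, 0.0001, 0], [0, 0, 0.27]], [0.1, [0.0007, 0.0002, 0], [0, 0, 0.27]], [0.1, [0.0007, 0.0002, 0], [0, 0, 0.27]], [0.1, [0.0007, 0.0002, 0], [0, 0, 0.27]], [0.1, [0.0007, 0.0002, 0], [0, 0, 0.27]], [0.1, [0.0004, 0.0001, 0], [0, 0, 0.15]], [0.1, [0.0004, 0.0001, 0], [0, 0, 0.15]], [0.1, [0.0004, 0.0001, 0], [0, 0, 0.15]], [0.1, [0.0004, 0.0001, 0], [0, 0, 0.15]]])

```text
time: 9.1
ee_pos: [0.5982, -0.0222, 0.1529]
eef_rot: [1.917, 2.489, -0.0]
wrist_force: [-0.1, -3.8, -0.9]
width: 0.257
```

Emit:
step_arm(steps=[[0.1, [0.0003, 0.0001, 0], [0, 0, 0.11]], [0.1, [0.0003, 0.0001, 0], [0, 0, 0.11]], [0.1, [0.0003, 0.0001, 0], [0, 0, 0.11]], [0.1, [0.0003, 0.0001, 0], [0, 0, 0.11]], [0.1, [0.0003, 0.0001, 0], [0, 0, 0.11]], [0.1, [0.0003, 0.0001, 0], [0, 0, 0.11]], [0.1, [0.0003, 0.0001, 0], [0, 0, 0.11]], [0.1, [0.0003, 0.0001, 0], [0, 0, 0.11]], [0.1, [0, 0, 0], [0, 0, 0]], [0.1, [0, 0, 0], [0, 0, 0]]])

```text
time: 10.1
ee_pos: [0.6007, -0.0215, 0.153]
eef_rot: [1.897, 2.503, 0.0]
wrist_force: [0.4, -4.7, -0.1]
width: 0.263
```

Emit:
step_arm(steps=[[0.1, [0.0003, 0.0, 0], [0, 0, 0.11]], [0.1, [0.0003, 0.0001, 0], [0, 0, 0.11]], [0.1, [0.0003, 0.0, 0], [0, 0, 0.11]], [0.1, [0.0003, 0.0001, 0], [0, 0, 0.11]], [0.1, [0.0003, 0.0, 0], [0, 0, 0.11]], [0.1, [0.0003, 0.0001, 0], [0, 0, 0.11]], [0.1, [0.0003, 0.0, 0], [0, 0, 0.11]], [0.1, [0.0003, 0.0001, 0], [0, 0, 0.11]], [0.1, [0, 0, 0], [0, 0, 0]], [0.1, [0, 0, 0], [0, 0, 0]]])

```text
time: 11.1
ee_pos: [0.603, -0.0209, 0.1529]
eef_rot: [1.878, 2.518, 0.0]
wrist_force: [0.7, -4.6, -0.6]
width: 0.253
```

```bash
python3 st.py
```

```text
11.1 [ 0.603  -0.0209  0.1529] 0.25291754693531304 [ 0.7 -4.6 -0.6] [-1.1  -0.15  0.13]
0.1504981859091727 0.026072716185921996 16.56241541924311
```

Emit:
step_arm(steps=[[0.1, [0.0003, 0.0, 0], [0, 0, 0.11]], [0.1, [0.0003, 0.0001, 0], [0, 0, 0.11]], [0.1, [0.0003, 0.0, 0], [0, 0, 0.11]], [0.1, [0.0003, 0.0001, 0], [0, 0, 0.11]], [0.1, [0.0003, 0.0, 0], [0, 0, 0.11]], [0.1, [0.0003, 0.0001, 0], [0, 0, 0.11]], [0.1, [0.0003, 0.0, 0], [0, 0, 0.11]], [0.1, [0.0003, 0.0001, 0], [0, 0, 0.11]], [0.1, [0, 0, 0], [0, 0, 0]], [0.1, [0, 0, 0], [0, 0, 0]]])

```text
time: 12.1
ee_pos: [0.6053, -0.0203, 0.1527]
eef_rot: [-1.859, -2.533, -0.0]
wrist_force: [0.9, -3.3, -1.4]
width: 0.256
```

```bash
python3 st.py; python3 - <<'E'
from h import *
p=snapshot('wrist');a=snapshot('scene');b=snapshot('side');save(p,'w5')
c=lambda p,u,v:cv2.resize(p['frame'][v:v+75,u:u+100],(400,300),interpolation=3)
cv2.imwrite('pics/m5.png',np.vstack([np.hstack([c(a,250,220),c(b,330,210)]),np.hstack([cv2.resize(p['frame'][180:480,200:600],(400,300)),cv2.resize(p['frame'],(400,300))])])[:,:,::-1])
E
```

```text
12.1 [ 0.6053 -0.0203  0.1527] 0.25644813344804285 [ 0.9 -3.3 -1.4] [-0.7  -0.09  0.18]
0.15058040399400183 0.010418370540131727 17.447546950633694
```

View pics/m5.png

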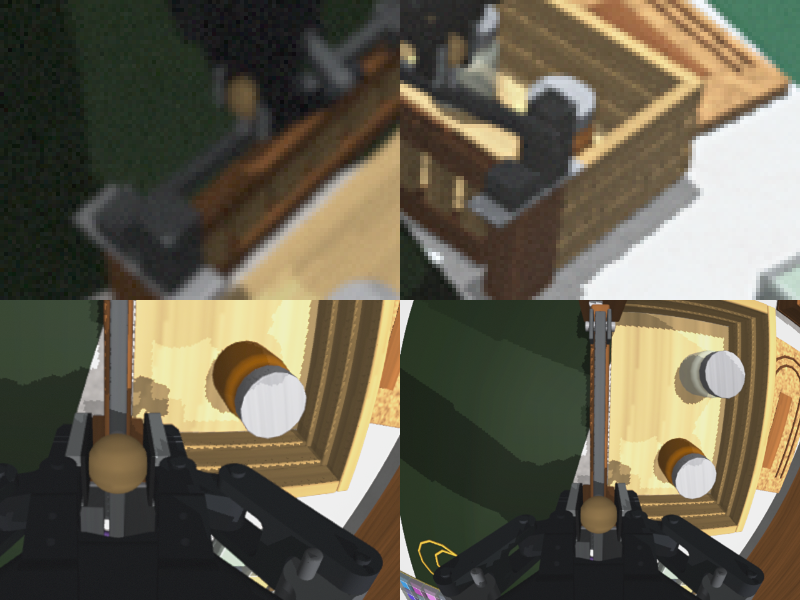

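Emit:
step_arm(steps=[[0.1, [0.0002, 0.0001, 0], [0, 0, 0.08]], [0.1, [0.0002, 0.0, 0], [0, 0, 0.08]], [0.1, [0.0002, 0.0001, 0], [0, 0, 0.08]], [0.1, [0.0002, 0.0001, 0], [0, 0, 0.08]], [0.1, [0.0002, 0.0, 0], [0, 0, 0.08]], [0.1, [0.0002, 0.0001, 0], [0, 0, 0.08]], [0.1, [0.0002, 0.0, 0], [0, 0, 0.08]], [0.1, [0.0002, 0.0001, 0], [0, 0, 0.08]], [0.1, [0, 0, 0], [0, 0, 0]], [0.1, [0, 0, 0], [0, 0, 0]]])

```text
time: 13.25
ee_pos: [0.6056, -0.0203, 0.1527]
eef_rot: [-1.844, -2.541, 0.003]
wrist_force: [-8.5, -5.1, 2.1]
width: 0.258
```

```bash
python3 st.py
```

```text
13.25 [ 0.6056 -0.0203  0.1527] 0.2576920004695369 [-8.5 -5.1  2.1] [-1.03  1.62 -0.01]
0.15060396112129276 0.008281531503480766 18.054373942494806
```

Emit:
step_arm(steps=[[0.1, [-0.001, -0.0003, 0], [0, 0, -0.4]], [0.1, [-0.0009, -0.0003, 0], [0, 0, -0.3]], [0.1, [0, 0, 0], [0, 0, 0]], [0.1, [0, 0, 0], [0, 0, 0]], [0.1, [0, 0, 0], [0, 0, 0]], [0.1, [0, 0, 0], [0, 0, 0]], [0.1, [0, 0, 0], [0, 0, 0]], [0.1, [0, 0, 0], [0, 0, 0]], [0.1, [0, 0, 0], [0, 0, 0]], [0.1, [0, 0, 0], [0, 0, 0]]])

```text
time: 14.25
ee_pos: [0.605, -0.0205, 0.1528]
eef_rot: [-1.86, -2.532, -0.0]
wrist_force: [-0.1, -0.8, -2.4]
width: 0.257
```

```bash
python3 st.py
```

```text
14.25 [ 0.605  -0.0205  0.1528] 0.2570664286192337 [-0.1 -0.8 -2.4] [-0.21 -0.03  0.12]
0.15063079368242316 0.012337410761126266 17.38185232119244
```

Emit:
step_arm(steps=[[0.1, [0.0005, -0.0017, -0.0043], [0, 0, 0]], [0.1, [0.0005, -0.0016, -0.0043], [0, 0, 0]], [0.1, [0.0004, -0.0015, -0.0042], [0, 0, 0]], [0.1, [0.0002, -0.0007, -0.002], [0, 0, 0]], [0.1, [0.0002, -0.0006, -0.002], [0, 0, 0]], [0.1, [0, 0, 0], [0, 0, 0]], [0.1, [0, 0, 0], [0, 0, 0]], [0.1, [0, 0, 0], [0, 0, 0]], [0.1, [0, 0, 0], [0, 0, 0]], [0.1, [0, 0, 0], [0, 0, 0]]])

```text
time: 15.25
ee_pos: [0.6069, -0.0266, 0.1361]
eef_rot: [1.86, 2.531, 0.0]
wrist_force: [-1.4, -1.7, -1.2]
width: 0.258
```

```bash
python3 st.py
```

```text
15.25 [ 0.6069 -0.0266  0.1361] 0.2576811694889386 [-1.4 -1.7 -1.2] [-0.19  0.17  0.13]
0.1570747879781643 0.012642258366289294 17.38130369557048
```

Emit:
step_arm(steps=[[0.1, [0.0002, -0.0007, -0.002], [0, 0, 0]], [0.1, [0.0002, -0.0005, -0.0018], [0, 0, 0]], [0.1, [0, 0, 0], [0, 0, 0]], [0.1, [0, 0, 0], [0, 0, 0]], [0.3, [0, 0, 0], [0, 0, 0]], [0.4, [0, 0, 0], [0, 0, 0]], [0.5, [0, 0, 0], [0, 0, 0]], [0.6, [0, 0, 0], [0, 0, 0]], [0.65, [0, 0, 0], [0, 0, 0]], [0.65, [0, 0, 0], [0, 0, 0]]])

```text
time: 16.25
ee_pos: [0.6073, -0.0278, 0.1323]
eef_rot: [1.86, 2.531, 0.0]
wrist_force: [-0.1, 0.5, -0.9]
width: 0.649
```

Emit:
step_arm(steps=[[0.65, [0, 0, 0], [0, 0, 0]], [0.65, [0, 0, 0.01], [0, 0, 0]], [0.65, [0, 0, 0.02], [0, 0, 0]], [0.65, [0, 0, 0.03], [0, 0, 0]], [0.65, [0, 0, 0.04], [0, 0, 0]], [0.65, [-0.02, 0, 0.02], [0, 0, 0]], [0.65, [-0.04, 0, 0], [0, 0, 0]], [0.65, [-0.04, 0, 0], [0, 0, 0]], [0.65, [0, 0, 0], [0, 0, 0]], [0.65, [0, 0, 0], [0, 0, 0]]])

```text
time: 17.25
ee_pos: [0.5072, -0.0279, 0.2534]
eef_rot: [1.86, 2.53, 0.001]
wrist_force: [0.0, -0.0, 0.7]
width: 0.646
```

```bash
python3 st.py; python3 - <<'E'
from h import *
from fit import W,G,q
p=snapshot('wrist');a=snapshot('scene');b=snapshot('side')
c=lambda p,u,v:cv2.resize(p['frame'][v:v+75,u:u+100],(400,300),interpolation=3)
cv2.imwrite('pics/m6.png',np.vstack([np.hstack([c(a,255,205),c(b,300,200)]),np.hstack([cv2.resize(p['frame'][180:480,240:640],(400,300)),cv2.resize(p['frame'],(400,300))])])[:,:,::-1])
g=q.copy()
for t in(.1,.012):
    g[3]=t
    for n,im in(('scene',a),('side',b)):print(t,n,'ball',proj(im,G(g,.16,.152)).round(1),'tip',proj(im,G(g,.255,.124)).round(1))
for n,im in(('scene',a),('side',b)):
    f=cv2.cvtColor(im['frame'],cv2.COLOR_RGB2HSV);x,y=proj(im,G(g,.16,.152)).astype(int)
    m=cv2.inRange(f[y-10:y+11,x-12:x+13],(8,80,90),(28,255,255));ys,xs=np.nonzero(m);print(n,len(xs),xs.mean()+x-12,ys.mean()+y-10)
E
```

```text
17.25 [ 0.5072 -0.0279  0.2534] 0.6463724124965651 [ 0.  -0.   0.7] [ 0.01 -0.05 -0.06]
0.1611814780892526 0.6493008134590776 17.35740971528108
0.1 scene ball [304.6 246.1] tip [271.4 277.8]
0.1 side ball [339.7 230.8] tip [363.2 257. ]
0.012 scene ball [309.1 250.1] tip [278.3 284.5]
0.012 side ball [343.4 228.6] tip [369.1 253.2]
scene 111 310.6666666666667 251.3783783783784
side 121 343.02479338842977 227.11570247933884
```

View pics/m6.png

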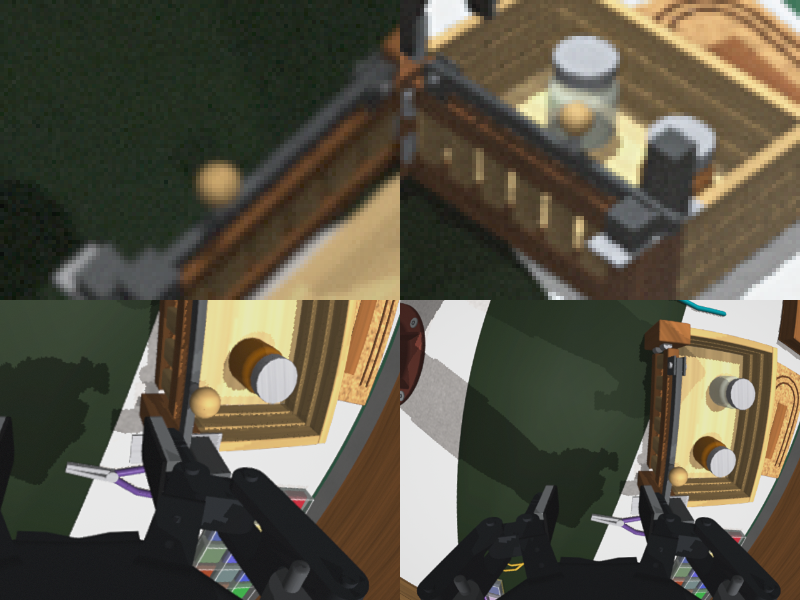

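The bar lies level in the pocket between striker and block. The ball sits within about 2 px of the position predicted for a gate angle of 0.012 with the bar down, and the gripper is clear.

```bash
python3 -c "
from plant import robot;robot.hand_in()"
```

```text
the job is handed in; nothing more can be done
```

The gate is closed and latched, and I handed the job in at about 17.4 s of the 58 s allowed.

- **What I did:** I pinched the ball and lifted the bar to about 0.17 rad. I swung the gate slowly over the striker until the bar met the back block, at a gate angle of about 0.01. Then I backed off slightly, lowered the bar into the pocket with no sign of resistance, opened the fingers and drew the arm clear.
- **Contact force:** the wrist read about 9 N at the ball when the bar met the block. I work that out as roughly 6 N at the catch, below the 15 N limit. The force was only read at the end of each move.
- **Last checks:** the pictures show the bar level between striker and block, with the jars in the crate standing as before. The ball was within about 2 px of where it should be for a gate angle of 0.012 with the bar seated. The gripper was about 120 mm above its release height with no load on it. I did not pull on the gate to test the latch. None of the checks failed or disagreed.

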